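Pack two hand weights in the top tier, lid it and clip it down

ROBOT

A 6-joint arm with a two-finger parallel gripper is mounted at the origin on the work surface. World frame = base frame: x ahead of the robot, y to its left, z up, the work surface at z = 0. Lengths are in mm, angles in rad, forces in N, time in s.
With the tool pointing down it reaches from about 400 to 825 mm from the base axis. Payload 7 kg.
Tool frame: the origin (TCP) lies at the very end of the fingers, on their centre line; the grasp point (between the pads) lies 19 mm behind it; z points along the fingers, y is the line along which they close (so a half turn about z gives the same grasp; the last joint's range is limited). The gripper opens to 88 mm and grips with 3 to 60 N. Pads are 19 mm wide; open, the fingers measure 130 mm over their backs; the gripper's body (78 mm by 193 mm) begins 47 mm behind the grasp point.
Start: joints at [-0.901, 0.359, 0.012, 0, -1.224, -0.288], TCP at [251.471, -626.384, 226.561] pointing down, gripper open.
Joint ranges: [-3.07, 3.07], [-1.43, 2.12], [-1.02, 1.25], [-3.03, 1.67], [-3.05, -0], [-3.03, 3.03]. Speed limits (rad/s): [2.39, 2.39, 3.01, 3.14, 3.14, 3.14].

INTERFACE

Orientations are given as a unit quaternion [x, y, z, w].
In Python, from plant import bot gives the robot as it stands. Calls block until the motion is done:
- bot.move_ptp(position, orientation): joint-space move of the TCP to a pose.
- bot.line_to(position, velocity=150, ori=None): straight line of the TCP; ori=None keeps the orientation; velocity is the mean speed in mm/s.
- bot.move_joints(angles): joint-space move.
- bot.move_gripper(opening, force=None): finger opening in mm; force is the grip in N (None keeps the last); returns when the fingers have stopped.
- bot.pause(seconds).
- bot.solve_ik(position, orientation): joint angles nearest the present ones, or None.
- bot.read_state(): the state.
- bot.camera(name): name is "scene" or "top" or "wrist"; returns the picture (420x560x3 uint8, red, green, blue); there is no depth.
- bot.get_calibration(name): a dict with "fx", "fy", "cx", "cy" (pixels), "view" (4x4, takes a point from world to camera coordinates); the wrist camera has in their place "T_tool_cam" (4x4, takes a point from camera to tool coordinates, whose origin is the TCP and whose axes are the flange's). Camera axes: x right, y up, looking along -z (the intrinsics and any distortion apply to the point x, -y, -z); pixel columns grow to the right and rows downward; lengths in mm; the calibration is good to about 2 mm. The wrist camera is an equidistant fisheye: a pixel r from the principal point sees the ray r / f radians off the axis. A picture is of the moment at which its call begins: read the wrist's pose just before it. get_calibration takes no time and is no camera call.
A pose or a line that the arm cannot do raises bot.Unreachable and nothing moves.
- bot.close_job(): hands the job in; it is judged then, once.
The state is a dict: "t": time; "joint_pos": joint angles; "qvel": joint speeds; "tau": joint torques, N m; "tcp_pos": TCP position; "eef_rot": TCP orientation; "contact_force": force on the tool from outside, world axes, zero at the start; "moment": the same for the moment, N m; "width": finger opening in mm; "finger_force": force on a finger pad.
Only numpy, scipy, OpenCV 4.12 (cv2) and the standard library are available. Lean on these libraries where they do the work, as an engineer would, in place of code of your own. Each camera call takes 0.05 s, during which the arm holds its last target. There are 200 camera calls.

TASK

Lay two of the three hex hand weights (any two) on the floor of the open top tier of the grey plastic tiers and leave the third lying out on the table. Then set the loose grey lid squarely on that tier, fully home all round, and swing the steel clip on the tier's front rim down flat over the edge of the lid. Do not push or knock over the kettlebell, shaker, ring dish, shoehorn, shoe brush or spray can.

Things in the scene. Friction and masses are not known exactly. Their poses are not given: they have to be found in the camera images.
- tiers: two stacked light grey plastic tiers, fixed to the table, 170 (x) x 194 (y) x 141 mm tall. Origin under the centre, on the table; its front (the clip side) is -x. The top tier is an open tub: inside 160 (x) x 184 (y) mm, walls 5 mm, floor 75 mm and rim 141 mm above the origin. The weights fit side by side with their handles along x.
- lid: loose light grey lid, plate 172 (x) x 196 (y) mm. Origin at the centre of its underside (foot of the ribs). Ribs 0 to 7 mm high, 150 x 174 mm outside, go inside the tub; the plate is 7 to 13 mm above the origin; a bar handle on top, 66 mm long along x, 20 mm wide (y), 13 to 47 mm above the origin. Seated either way round (half turn), its origin is 134 mm above that of the tiers.
- w1: hex hand weight, 136 mm long: two dark hexagonal heads, each 36 mm long and 52 mm across flats, joined by a bare steel handle 26 mm thick and 64 mm long. Origin at its middle (26 mm above what it lies on); x along the handle. The three weights are identical.
- w2: hex hand weight, 136 mm long: two dark hexagonal heads, each 36 mm long and 52 mm across flats, joined by a bare steel handle 26 mm thick and 64 mm long. Origin at its middle (26 mm above what it lies on); x along the handle. The three weights are identical.
- w3: hex hand weight, 136 mm long: two dark hexagonal heads, each 36 mm long and 52 mm across flats, joined by a bare steel handle 26 mm thick and 64 mm long. Origin at its middle (26 mm above what it lies on); x along the handle. The three weights are identical.
- clip (a joint): angle of the steel clip (rad): 0 = down flat over the lid, 1.57 = standing upright, more = leaning outward (limit 2.2); starts open, about 1.5 to 1.9, and stays where left. It turns about a line along the tiers' y axis.
- clip_hinge (a point): middle of the clip's hinge line, 97 mm in front (-x) of the tiers' centre at rim height (141 mm). The clip is a plate 44 mm wide (y), from the hinge to 48 mm beyond it; when down it lies towards +x, its underside 7.5 mm and its top 12.5 mm above the hinge line. When upright it stands 48 mm above the rim.
- kettlebell: small blue kettlebell, 102 mm across, 151 mm tall, standing on a thin cork mat; leave alone. Origin under its centre.
- shaker: steel shaker bottle with a black cap, 82 mm across, 177 mm tall, standing; leave alone. Origin under its centre.
- dish: white ceramic ring dish, 90 mm across, 24 mm tall; leave alone. Origin under its centre.
- shoehorn: beech shoehorn, 185 mm long, 42 mm wide, 10 mm thick, lying; leave alone. Origin under its middle, x along it.
- brush: wooden shoe brush, 150 x 50 x 40 mm; leave alone. Origin under its middle, x along it.
- spray: aluminium spray can, 52 mm across, 150 mm tall, standing; leave alone. Origin under its centre.
There are look-alikes about, which are no part of the job. Leave any yellow look-alike of the w2 alone. What is shaped like the w1 but green is not meant.

How it is judged (in metres and radians):
On the way, in this order (a step that is already met when the one before it is completed fails the run):
1. exactly two weights lie on the floor of the top tier, let go, the third on the table (((horizontal distance between w1 and tiers above 0.12 m and height (world z) of w1 below 0.06 m and x of w2 in the frame of tiers between -0.04 and 0.04 m and y of w2 in the frame of tiers between -0.085 and 0.085 m and z of w2 in the frame of tiers between 0.085 and 0.118 m and linear speed of each of w2, w3 below 0.05 m/s and contact force between the fingers and w2 below 0.3 N and x of w3 in the frame of tiers between -0.04 and 0.04 m and y of w3 in the frame of tiers between -0.085 and 0.085 m and z of w3 in the frame of tiers between 0.085 and 0.118 m and contact force between the fingers and w3 below 0.3 N) or (horizontal distance between w2 and tiers above 0.12 m and height (world z) of w2 below 0.06 m and x of w1 in the frame of tiers between -0.04 and 0.04 m and y of w1 in the frame of tiers between -0.085 and 0.085 m and z of w1 in the frame of tiers between 0.085 and 0.118 m and linear speed of each of w1, w3 below 0.05 m/s and contact force between the fingers and w1 below 0.3 N and x of w3 in the frame of tiers between -0.04 and 0.04 m and y of w3 in the frame of tiers between -0.085 and 0.085 m and z of w3 in the frame of tiers between 0.085 and 0.118 m and contact force between the fingers and w3 below 0.3 N) or (horizontal distance between w3 and tiers above 0.12 m and height (world z) of w3 below 0.06 m and x of w1 in the frame of tiers between -0.04 and 0.04 m and y of w1 in the frame of tiers between -0.085 and 0.085 m and z of w1 in the frame of tiers between 0.085 and 0.118 m and linear speed of each of w1, w2 below 0.05 m/s and contact force between the fingers and w1 below 0.3 N and x of w2 in the frame of tiers between -0.04 and 0.04 m and y of w2 in the frame of tiers between -0.085 and 0.085 m and z of w2 in the frame of tiers between 0.085 and 0.118 m and contact force between the fingers and w2 below 0.3 N))), for 0.2 s.
2. the lid sits fully home on the top tier (x of lid in the frame of tiers between -0.007 and 0.007 m and y of lid in the frame of tiers between -0.007 and 0.007 m and z of lid in the frame of tiers between 0.13 and 0.137 m and angle between lid's own z axis and vertical below 0.03 rad and angle between the x axis of lid and the x axis of tiers, either way round below 0.08 rad), for 0.2 s.
At the end, for the whole second after the job is handed in: Two weights lie let go and still on the top tier's floor, the third on the table (over 120 mm from the tiers' centre, under 60 mm high); lid seated: within 7 mm each way, origin 130-137 mm above the tiers' origin, level to 0.03 rad, square to 0.08 rad, still; clip within 0.1 rad of down (all of step 2 and ((horizontal distance between w1 and tiers above 0.12 m and height (world z) of w1 below 0.06 m and x of w2 in the frame of tiers between -0.04 and 0.04 m and y of w2 in the frame of tiers between -0.085 and 0.085 m and z of w2 in the frame of tiers between 0.085 and 0.118 m and linear speed of each of w2, w3 below 0.05 m/s and contact force between the fingers and w2 below 0.3 N and x of w3 in the frame of tiers between -0.04 and 0.04 m and y of w3 in the frame of tiers between -0.085 and 0.085 m and z of w3 in the frame of tiers between 0.085 and 0.118 m and contact force between the fingers and w3 below 0.3 N) or (horizontal distance between w2 and tiers above 0.12 m and height (world z) of w2 below 0.06 m and x of w1 in the frame of tiers between -0.04 and 0.04 m and y of w1 in the frame of tiers between -0.085 and 0.085 m and z of w1 in the frame of tiers between 0.085 and 0.118 m and linear speed of each of w1, w3 below 0.05 m/s and contact force between the fingers and w1 below 0.3 N and x of w3 in the frame of tiers between -0.04 and 0.04 m and y of w3 in the frame of tiers between -0.085 and 0.085 m and z of w3 in the frame of tiers between 0.085 and 0.118 m and contact force between the fingers and w3 below 0.3 N) or (horizontal distance between w3 and tiers above 0.12 m and height (world z) of w3 below 0.06 m and x of w1 in the frame of tiers between -0.04 and 0.04 m and y of w1 in the frame of tiers between -0.085 and 0.085 m and z of w1 in the frame of tiers between 0.085 and 0.118 m and linear speed of each of w1, w2 below 0.05 m/s and contact force between the fingers and w1 below 0.3 N and x of w2 in the frame of tiers between -0.04 and 0.04 m and y of w2 in the frame of tiers between -0.085 and 0.085 m and z of w2 in the frame of tiers between 0.085 and 0.118 m and contact force between the fingers and w2 below 0.3 N)) and value of joint clip below 0.1 rad and linear speed of lid below 0.02 m/s); the robot touches nothing.
It fails at once if the kettlebell is pushed more than 30 mm or tipped over (distance of kettlebell from where it was at the start of the episode above 0.03 m or angle between kettlebell's own z axis and vertical above 0.5 rad).
It fails at once if the shaker is pushed more than 30 mm or tipped over (distance of shaker from where it was at the start of the episode above 0.03 m or angle between shaker's own z axis and vertical above 0.5 rad).
It fails at once if the dish is pushed more than 30 mm or tipped over (distance of dish from where it was at the start of the episode above 0.03 m or angle between dish's own z axis and vertical above 0.5 rad).
It fails at once if the shoehorn or brush is pushed more than 30 mm or tipped over (distance of any of shoehorn, brush from where it was at the start of the episode above 0.03 m or angle between any of shoehorn, brush's own z axis and vertical above 0.5 rad).
It fails at once if the spray is pushed more than 30 mm or tipped over (distance of spray from where it was at the start of the episode above 0.03 m or angle between spray's own z axis and vertical above 0.5 rad).
It also fails if it takes over 72 s, if anything falls off the work surface, if the arm or the gripper's body presses on something with over 40 N, if the wrist force passes 120 N, or if a joint passes its speed limit or range.

## Working session

There is one attempt and no reset: what is moved stays moved. The work goes in short steps, each a Python script; the robot and the scene stay as the last script left them, time stands still between calls to the robot, and variables do not carry over. Pictures are saved under pics/ and viewed, at most 10 in all, crops included, and the job is handed in when it is done.

```bash
mkdir -p pics; ls
python3 - <<'E'
from plant import bot
import cv2,numpy as np
for n in("scene","top"):
    im=bot.camera(n); cv2.imwrite(f"pics/{n}0.png",im[:,:,::-1])
    c=bot.get_calibration(n); print(n,c)
print(bot.get_calibration("wrist")); s=bot.read_state(); print(s['eef_rot'],s['t'],s['contact_force'])
E
```

```text
pics
scene {'fx': 540.77442383953, 'fy': 540.77442383953, 'cx': 281.9953333522683, 'cy': 215.14681374425257, 'view': array([[ 6.59963078e-01,  7.51050899e-01, -1.92686991e-02,
        -3.54121937e+02],
       [-3.78401678e-01,  3.54446837e-01,  8.55090411e-01,
         8.27791822e+01],
       [ 6.49046151e-01, -5.57036791e-01,  5.18120746e-01,
        -2.18997897e+03],
       [ 0.00000000e+00,  0.00000000e+00,  0.00000000e+00,
         1.00000000e+00]])}
top {'fx': 460.26130170402587, 'fy': 460.26130170402587, 'cx': 279.0505723839739, 'cy': 210.6894228886667, 'view': array([[ 8.79781494e-02, -9.96121257e-01, -1.51213998e-03,
        -2.09817293e+01],
       [ 9.75810607e-01,  8.58791086e-02,  2.01043372e-01,
        -5.39757604e+02],
       [-2.00133715e-01, -1.91629861e-02,  9.79581174e-01,
        -1.56166756e+03],
       [ 0.00000000e+00,  0.00000000e+00,  0.00000000e+00,
         1.00000000e+00]])}
{'fx': 325.19226210127806, 'fy': 325.19226210127806, 'cx': 280.33685260439387, 'cy': 212.3161815518373, 'T_tool_cam': array([[-1.28706551e-03,  9.53369335e-01,  3.01803336e-01,
         8.28283013e+01],
       [ 9.99999171e-01,  1.23557975e-03,  3.61495670e-04,
        -8.86729882e-01],
       [-2.82632051e-05,  3.01803551e-01, -9.53370136e-01,
        -1.57728423e+02],
       [ 0.00000000e+00,  0.00000000e+00,  0.00000000e+00,
         1.00000000e+00]])}
[-1.89688334e-01  9.81844066e-01  7.22341167e-04 -2.09337872e-04] 0.1 [-0.03050375 -0.74261084 -0.55296311]
```

View pics/scene0.png

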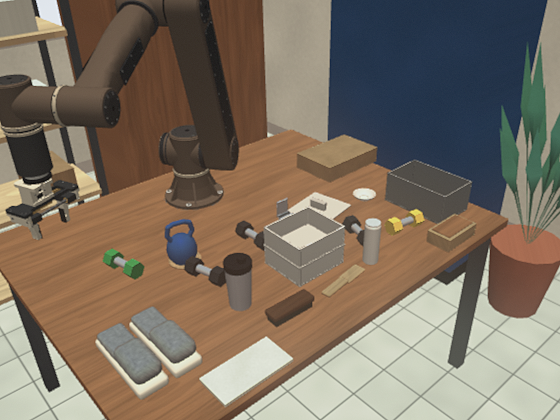

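View pics/top0.png

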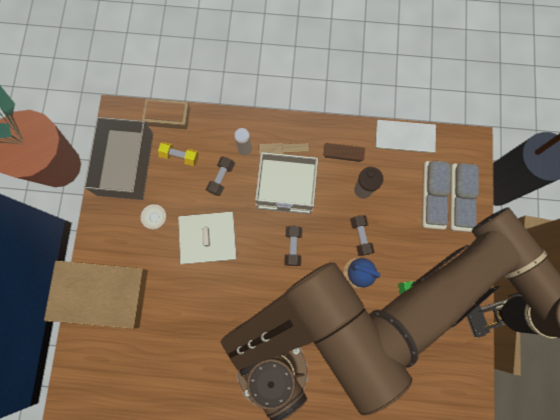

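Scene picture: tiers at about (304,245), lid (318,207), weights near (250,233), (205,270) and (357,228). Top picture: tiers (287,183), lid (207,238), weights (293,246), (362,235) and (220,176). The yellow and green ones are look-alikes. I'll use the weights at (293,246) and (220,176), since the third is beside the kettlebell.

Run:
```python
import cv2
a=cv2.imread("pics/top0.png")[130:275,170:320]; cv2.imwrite("pics/topc.png",cv2.resize(a,None,fx=4,fy=4,interpolation=cv2.INTER_CUBIC))
a=cv2.imread("pics/scene0.png")[180:290,230:390]; cv2.imwrite("pics/scenec.png",cv2.resize(a,None,fx=5,fy=5,interpolation=cv2.INTER_CUBIC))
```

```text
(no output)
```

View pics/topc.png

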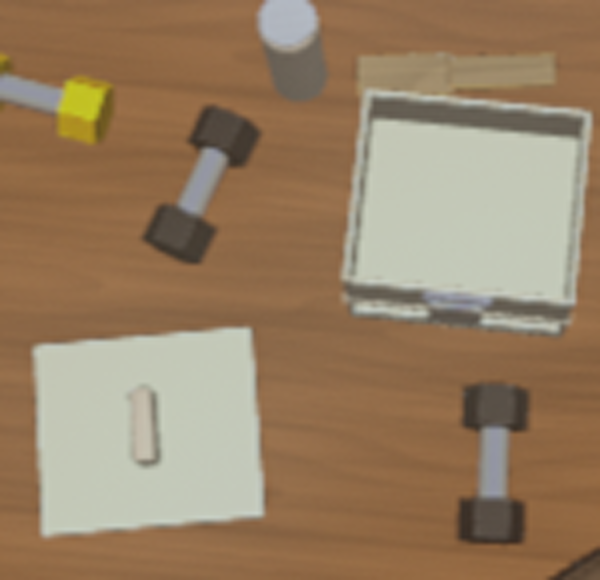

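View pics/scenec.png

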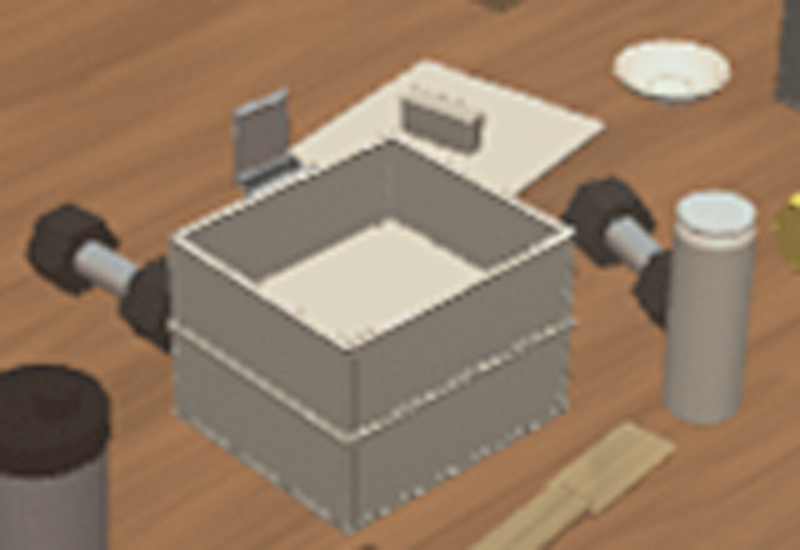

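Top crop: tier rim corners (368,90), (590,112), (575,303), (345,280); lid corners (33,347), (250,327), (264,515), (42,535). The weights' middles are at (204,182) and (494,463). The scene crop shows the same rim corners at (575,232), (352,350), (173,237), (390,137). Next I triangulate.

```bash
cat > h.py <<'E'
import numpy as np, cv2
from scipy.spatial.transform import Rotation as Ro
from plant import bot
CAL={n:bot.get_calibration(n) for n in("scene","top","wrist")}
def ray(n,p,st=None):
    c=CAL[n]
    x=(p[0]-c['cx'])/c['fx'];y=(p[1]-c['cy'])/c['fy']
    if n=="wrist":
        th=np.hypot(x,y);k=np.sin(th)/max(th,1e-9)
        d=np.array([x*k,-y*k,-np.cos(th)])
        T=np.array(c['T_tool_cam']);R=Ro.from_quat(st['eef_rot']).as_matrix()
        return R@T[:3,3]+np.array(st['tcp_pos']),R@T[:3,:3]@d
    V=np.array(c['view']);R=V[:3,:3];d=R.T@np.array([x,-y,-1.])
    return -R.T@V[:3,3],d/np.linalg.norm(d)
def tri(rays):
    A=np.zeros((3,3));b=np.zeros(3)
    for o,d in rays:
        P=np.eye(3)-np.outer(d,d);A+=P;b+=P@o
    X=np.linalg.solve(A,b);return X,[np.linalg.norm(np.cross(X-o,d)) for o,d in rays]
def atz(r,z): o,d=r;return o+d*(z-o[2])/d[2]
def wpix(X,st):
    c=CAL['wrist'];T=np.array(c['T_tool_cam']);R=Ro.from_quat(st['eef_rot']).as_matrix()
    q=T[:3,:3].T@(R.T@(np.asarray(X,float)-st['tcp_pos'])-T[:3,3])
    v=np.array([q[0],-q[1]]);th=np.arctan2(np.linalg.norm(v),-q[2]);v=v/np.linalg.norm(v)*th*c['fx']
    return v+[c['cx'],c['cy']]
def down(yaw):  # tool z down, tool x at angle yaw in world xy
    return (Ro.from_euler('z',yaw)*Ro.from_euler('x',np.pi)).as_quat()
def shot(n,name):
    st=bot.read_state();im=bot.camera(n)[:,:,::-1].copy();cv2.imwrite(f"pics/{name}.png",im);return st,im
E
python3 - <<'E'
from h import *
np.set_printoptions(precision=1,suppress=True)
t=lambda u,v:ray("top",(u/4+169.6,v/4+129.6))
s=lambda u,v:ray("scene",(u/5+229.6,v/5+179.6))
for n,a,b in [("++",(368,90),(575,232)),("+-",(590,112),(352,350)),("--",(575,303),(173,237)),("-+",(345,280),(390,137)),
 ("lid-+",(42,535),(425,60)),("lid++",(33,347),(605,127)),("B far",(495,405),(150,302)),("B near",(492,520),(72,248)),("Bmid",(494,463),(105,270)),("Anear",(180,233),(607,222)),("hand-",(147,463),(404,97)),("hand+",(143,388),(483,115))]:
    print(n,*tri([t(*a),s(*b)]))
print("lid z10",[atz(t(*p),11)[:2] for p in((33,347),(250,327),(264,515),(42,535))])
print("rim141",[atz(t(*p),141)[:2] for p in((368,90),(590,112),(575,303),(345,280))])
print("A z26",[atz(t(*p),z)[:2] for p,z in(((224,135),45),((180,233),45),((204,182),39))])
print("B z26",[atz(t(*p),z)[:2] for p,z in(((495,405),45),((492,520),45),((494,463),39))])
print("spray top",atz(t(288,20),150)[:2])
for p in [[550,-0,400],[480,150,420],[620,250,300]]:
  for y in (0,-.5,3.14): print(p,y,bot.solve_ik(p,down(y)))
E
```

```text
++ [721.2 103.  139.2] [np.float64(1.1113482965671206), np.float64(1.1113482965670538)]
+- [718.8 -87.1 137.6] [np.float64(1.23416542600163), np.float64(1.2341654260016233)]
-- [551.3 -86.3 138.8] [np.float64(1.4206195233845889), np.float64(1.420619523384621)]
-+ [553.1 104.8 136.8] [np.float64(0.9345763828325228), np.float64(0.9345763828324645)]
lid-+ [328.6 358.   10.9] [np.float64(0.5490036949925177), np.float64(0.5490036949923289)]
lid++ [495.8 388.7   7.4] [np.float64(0.9184141400286769), np.float64(0.9184141400287976)]
B far [472.6 -35.6  28.9] [np.float64(7.0983207000895305), np.float64(7.098320700089664)]
B near [375.2 -35.9  26.1] [np.float64(0.4548685236459488), np.float64(0.4548685236460147)]
Bmid [422.1 -37.2  31.2] [np.float64(5.017013529319854), np.float64(5.017013529319865)]
Anear [608.6 266.1  25.5] [np.float64(0.6264669309921457), np.float64(0.6264669309922652)]
hand- [397.  268.5  39.7] [np.float64(0.4691471164907763), np.float64(0.4691471164907833)]
hand+ [463.8 281.5  45.8] [np.float64(2.864853119587601), np.float64(2.864853119587664)]
lid z10 [array([495.8, 388.6]), array([531.2, 195.9]), array([363.7, 165.2]), array([329. , 358.4])]
rim141 [array([719.9, 102. ]), array([716.9, -87.9]), array([550. , -87.3]), array([552.8, 105.3])]
A z26 [array([698.4, 234.3]), array([604.3, 263.3]), array([654.7, 248.2])]
B z26 [array([474.1, -29.5]), array([373.6, -35.2]), array([423.9, -32.9])]
spray top [773.3 175.5]
[550, 0, 400] 0 [ 0.4  0.1  0.   0.  -1.5  1.2]
[550, 0, 400] -0.5 [ 0.4  0.1  0.   0.  -1.5  0.7]
[550, 0, 400] 3.14 [ 0.4  0.1  0.  -0.  -1.5 -1.9]
[480, 150, 420] 0 [ 0.7  0.  -0.   0.  -1.6  0.9]
[480, 150, 420] -0.5 [ 0.7  0.  -0.   0.  -1.6  0.4]
[480, 150, 420] 3.14 [ 0.7  0.  -0.  -0.  -1.6 -2.3]
[620, 250, 300] 0 [ 0.7  0.3  0.1  0.  -1.4  0.9]
[620, 250, 300] -0.5 [ 0.7  0.3  0.1  0.  -1.4  0.4]
[620, 250, 300] 3.14 [ 0.7  0.3  0.1 -0.  -1.4 -2.2]
```

Heights check out: rim about 138 against 141, lid about 10, weights' middles about 26. Tiers are near (635,8) with yaw about -0.01, lid near (430,277) with yaw about 0.18. I'll refine with the wrist camera.

Run:
```python
from h import *
import pickle
S={}
st=bot.read_state();p=list(st['tcp_pos']);p[2]=330;bot.line_to(p,velocity=300)
bot.move_ptp([424,-33,280],down(0.06));S['B']=shot("wrist","wB")
bot.move_ptp([600,-40,275],down(-0.012));S['T1']=shot("wrist","wT1")
bot.line_to([650,40,275],velocity=250);S['T2']=shot("wrist","wT2")
bot.move_ptp([653,249,230],down(-0.3));S['A']=shot("wrist","wA")
bot.move_ptp([450,290,210],down(.18));S['L1']=shot("wrist","wL1")
bot.line_to([410,250,210],velocity=250);S['L2']=shot("wrist","wL2")
pickle.dump({k:v[0] for k,v in S.items()},open("S.pkl","wb"))
def ov(k,pts): 
    im=S[k][1].copy()
    return im
cv2.imwrite("pics/mT.png",np.hstack([cv2.resize(S[k][1][0:420,80:480],None,fx=1,fy=1) for k in('T1','T2')]))
cv2.imwrite("pics/mL.png",np.hstack([S[k][1][0:420,80:480] for k in('L1','L2')]))
cv2.imwrite("pics/mAB.png",np.hstack([S[k][1][0:420,80:480] for k in('A','B')]))
print(bot.read_state()['t'])
```

```text
6.45
```

View pics/mT.png

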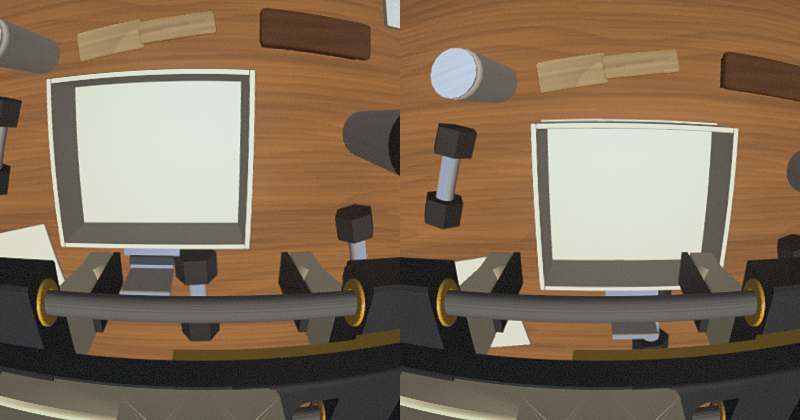

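View pics/mL.png

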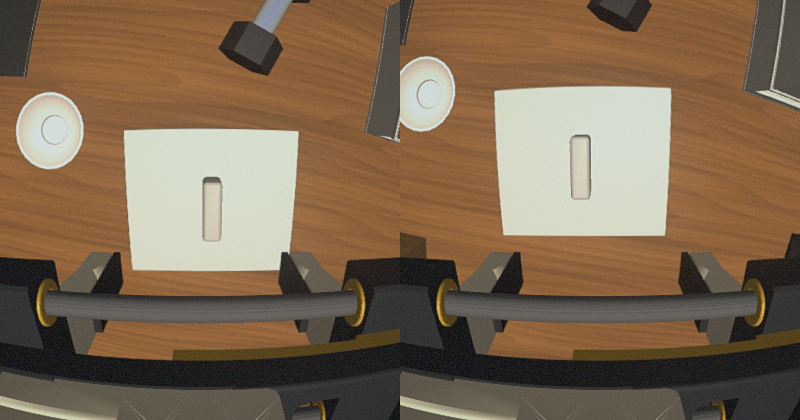

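View pics/mAB.png

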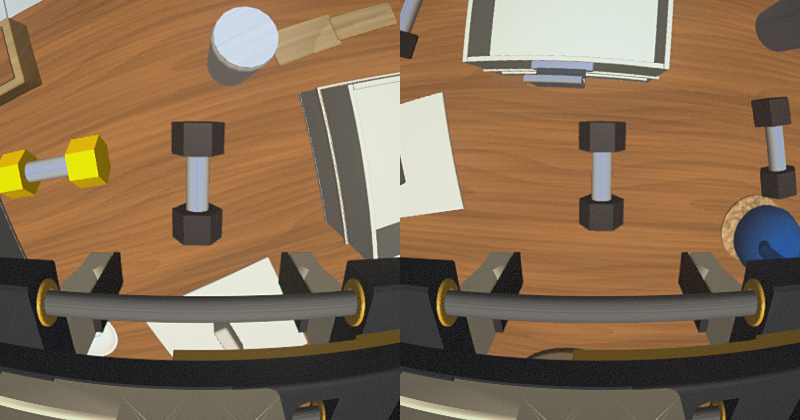

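Tiers pair: rim corners at (48,79), (254,70), (249,247), (62,246) on the left and (531,124), (738,128), (541,289) on the right. Lid pair: corners (124,130), (298,131), (132,270) and (494,90), (671,88), (665,236), (503,236). Weights: handle middles at (198,184) for A and (601,175) for B.

Run:
```python
from h import *
import pickle
np.set_printoptions(precision=1,suppress=True)
S=pickle.load(open("S.pkl","rb"))
w=lambda k,u,v:ray("wrist",(u+80,v),S[k])
t=lambda u,v:ray("top",(u/4+169.6,v/4+129.6))
for n,a,b in [("++",(48,79),(131,124)),("+-",(254,70),(338,128)),("-+",(62,246),(141,289))]: print(n,*tri([w('T1',*a),w('T2',*b)]))
for n,a,b in [("++",(124,130),(94,90)),("+-",(298,131),(271,88)),("-+",(132,270),(103,236))]: print("lid",n,*tri([w('L1',*a),w('L2',*b)]))
def fit(P,hx,hy):
    M=np.array([[hx,hy],[hx,-hy],[-hx,-hy],[-hx,hy]]);P=np.array(P)[:,:2]
    i=[j for j in range(4) if np.isfinite(P[j,0])];M=M[i];P=P[i];m0=M.mean(0);p0=P.mean(0)
    H=((M-m0)[:,:,None]*(P-p0)[:,None,:]).sum(0);a=np.arctan2(H[0,1]-H[1,0],H[0,0]+H[1,1])
    R=np.array([[np.cos(a),-np.sin(a)],[np.sin(a),np.cos(a)]]);c=p0-R@m0
    return c,round(float(a),4),((M@R.T+c-P))
N=np.full(3,np.nan)
print("T1",fit([atz(w('T1',*p),141) for p in((48,79),(254,70),(249,247),(62,246))],85,97))
print("T2",fit([atz(w('T2',*p),141) for p in((131,124),(338,128))]+[N,atz(w('T2',141,289),141)],85,97))
print("L1",fit([atz(w('L1',*p),13) for p in((124,130),(298,131))]+[N,atz(w('L1',132,270),13)],86,98))
print("L2",fit([atz(w('L2',*p),13) for p in((94,90),(271,88),(265,236),(103,236))],86,98))
for k,pt in(('A',((198,139),(197,224),(198,184))),('B',((202,137),(201,213),(201.5,175)))):
    print(k,[atz(w(k,*p),z)[:2] for p,z in zip(pt,(48,48,39))])
print("tri mid A",tri([w('A',198,184),t(204,182)]),"B",tri([w('B',201.5,175),t(494,463)]))
```

```text
++ [723.3 102.6 135.7] [np.float64(0.4843005031849227), np.float64(0.4843005031846871)]
+- [720.5 -90.8 140.6] [np.float64(0.3013620141911282), np.float64(0.3013620141911184)]
-+ [553.7 104.  138.9] [np.float64(0.1697767515447902), np.float64(0.16977675154481686)]
lid ++ [499.4 382.8  16.4] [np.float64(0.14472235104008957), np.float64(0.14472235104009337)]
lid +- [533.5 191.9   9. ] [np.float64(0.1261506960905055), np.float64(0.1261506960905226)]
lid -+ [327.5 355.3   7.3] [np.float64(0.22467717741920956), np.float64(0.2246771774193519)]
T1 (array([637.7,   5.8]), -0.0133, array([[ 1. ,  2. ],
       [ 1.2, -1.7],
       [-1.5, -1.3],
       [-0.8,  1.1]]))
T2 (array([637.5,   6.2]), -0.0124, array([[ 0.6,  0.4],
       [ 0.5, -1. ],
       [-1.1,  0.6]]))
L1 (array([432.1, 273.2]), 0.1768, array([[ 0.2,  1.3],
       [ 0.5, -1.5],
       [-0.8,  0.2]]))
L2 (array([431.8, 273.2]), 0.1773, array([[-0.2,  0.8],
       [ 0.6, -0.7],
       [-0.4, -0.6],
       [-0. ,  0.5]]))
A [array([705. , 233.8]), array([615.8, 262.8]), array([657. , 248.8])]
B [array([476.5, -33.3]), array([381.5, -37.6]), array([428.3, -35.5])]
tri mid A (array([656. , 249.1,  34.3]), [np.float64(0.10320075880805793), np.float64(0.10320075880807687)]) B (array([425.7, -34.4,  25.4]), [np.float64(1.2605960085570735), np.float64(1.260596008557072)])
```

Two wrist views agree to within 0.5 mm: tiers (637.5, 6, yaw -0.013), lid (432, 273.2, yaw 0.177). Weight A is at (656.5, 248.5, -0.314) and B at (427, -35, 0.045). I'll place B first.

```bash
cat >> h.py <<'E'
TC=np.array([637.5,6.0]);TY=-0.013
def tp(x,y,z): return [*(TC+Ro.from_euler('z',TY).as_matrix()[:2,:2]@[x,y]),z]
def rep(m):
    s=bot.read_state();print(m,"t%.1f w%.1f ff%.1f"%(s['t'],s['width'],np.max(s['finger_force'])),np.round(s['contact_force'],1),np.round(s['tcp_pos'],1),flush=True)
def weight(x,y,yaw,ty,flip):
    bot.move_gripper(80);bot.move_ptp([x,y,150],down(yaw+flip));bot.line_to([x,y,12],velocity=150);rep("at")
    bot.move_gripper(15,force=55);rep("grip")
    bot.line_to([x,y,275],velocity=200);rep("lift")
    bot.move_ptp(tp(0,ty,275),down(TY+flip));bot.line_to(tp(0,ty,120),velocity=200);rep("in")
    bot.line_to(tp(0,ty,88),velocity=60);rep("down")
    bot.move_gripper(42);bot.line_to(tp(0,ty,275),velocity=250);rep("out")
E
python3 - <<'E'
from h import *
bot.line_to([410,250,300],velocity=300)
bot.move_ptp([427,-35,300],down(.045+np.pi))
weight(427,-35,.045,-45,np.pi)
shot("wrist","p1");shot("top","p1t")
E
```

```text
at t11.3 w80.4 ff0.0 [ 0.6 -0.9  0.1] [427.8 -34.7  12.8]
grip t12.3 w24.8 ff55.0 [ 0.   1.1 -0.4] [427.  -34.9  12. ]
lift t13.7 w24.7 ff55.0 [ 0.   0.4 -4.4] [426.3 -35.1 273.8]
in t15.5 w24.9 ff55.0 [-0.2  0.1 -4.3] [637.8 -38.8 121.8]
down t16.2 w24.4 ff55.0 [ 0.1 -0.3 -3.9] [636.8 -39.   87.5]
out t17.7 w41.9 ff0.0 [ 0.6 -0.5 -1.1] [636.1 -38.9 273.4]
```

Run:
```python
from h import *
bot.move_ptp([656.5,248.5,275],down(-.314))
weight(656.5,248.5,-.314,45,0)
bot.line_to(tp(-20,0,300),velocity=300)
a,i=shot("wrist","p2")
bot.move_ptp([432,273,200],down(.177)); b,j=shot("wrist","p3")
cv2.imwrite("pics/m2.png",np.hstack([i[:,80:480],j[:,80:480]]));rep("")
```

```text
at t22.3 w80.1 ff0.0 [-0.3 -0.5 -0.1] [657.4 249.   13.4]
grip t23.2 w24.5 ff55.0 [0.5 2.3 0.2] [656.9 249.   12.1]
lift t24.7 w24.7 ff55.0 [-0.8  0.2 -4.7] [655.9 248.2 273.4]
in t26.4 w24.9 ff55.0 [ 0.5  0.3 -4.1] [639.1  51.6 121.1]
down t27.1 w24.8 ff55.0 [-0.5 -0.3 -4.6] [638.   50.9  87.5]
out t28.6 w42.0 ff0.0 [-0.2  0.2 -0.1] [637.3  51.  273.3]
 t30.3 w41.6 ff0.0 [0.5 0.2 0.6] [432.8 272.7 200.2]
```

View pics/m2.png

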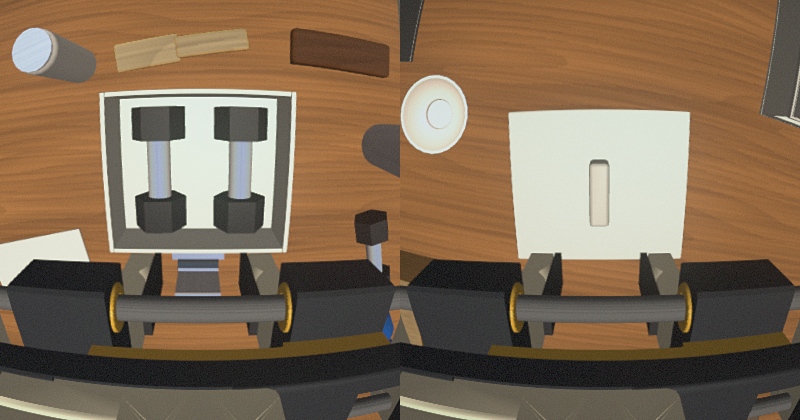

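Both weights lie flat in the tub, side by side at about (158,170) and (240,170). The lid is unmoved. I'll set it on now.

Run:
```python
from h import *
L=[432,273.2]
bot.move_gripper(60);bot.line_to([*L,17],velocity=130);rep("at")
bot.move_gripper(10,force=40);rep("grip")
bot.line_to([*L,270],velocity=180);rep("lift")
bot.move_ptp(tp(0,0,270),down(TY));bot.pause(.3);rep("over")
bot.line_to(tp(0,0,170),velocity=120);rep("pre");
for z in (160,156,153,151,150):
    bot.line_to(tp(0,0,z),velocity=40);rep(z)
    if abs(bot.read_state()['contact_force'][2])>20:break
a,i=shot("scene","p4");cv2.imwrite("pics/p4c.png",cv2.resize(i[170:300,220:380],None,fx=4.6,fy=4.6,interpolation=cv2.INTER_CUBIC))
```

```text
at t32.4 w60.0 ff0.0 [0.4 0.6 0.7] [432.3 273.6  17.6]
grip t33.2 w19.6 ff40.0 [0.1 0.  0.9] [432.  273.3  17. ]
lift t34.7 w19.9 ff40.0 [-0.1  1.1 -3.6] [431.5 272.8 268.9]
over t36.3 w19.8 ff40.0 [ 0.2 -0.3 -2.4] [637.3   6.9 270.3]
pre t37.3 w19.6 ff40.0 [ 0.1  0.4 -2.9] [638.1   6.  170.9]
160 t37.7 w19.9 ff40.0 [ 0.8  0.2 -3.5] [637.3   5.9 159.8]
156 t37.9 w20.0 ff40.0 [-0.1  0.  -2.9] [637.3   6.  155.7]
153 t38.2 w20.3 ff40.0 [ 0.1  0.4 -3.1] [637.4   6.  152.8]
151 t38.4 w19.8 ff40.0 [ 0.3  0.1 -2.4] [637.7   6.  151.1]
150 t38.7 w19.7 ff40.0 [-2.7  0.3  4.8] [637.7   6.  151.1]
```

View pics/p4c.png

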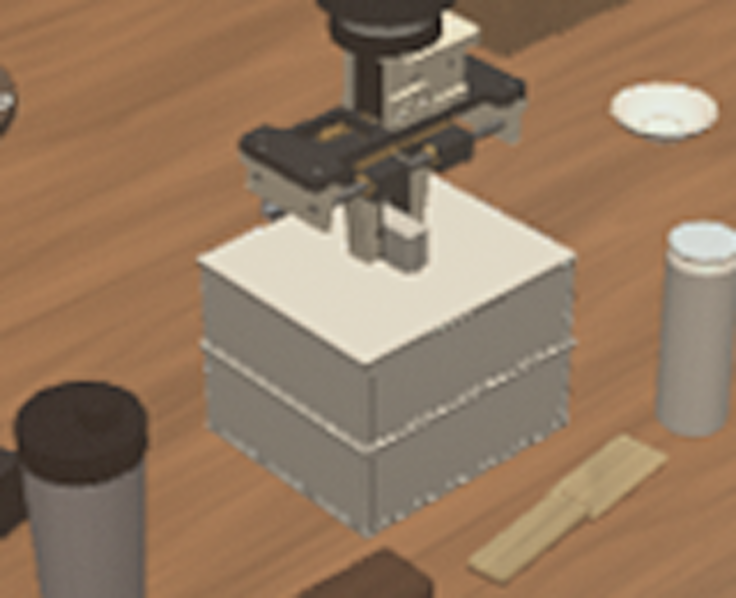

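The lid touched down at TCP z 151.1, which puts its origin at about 134. The picture shows it flush on the rim all round. I'll release it and swing the clip, watching the force.

Run:
```python
from h import *
bot.move_gripper(45);bot.line_to(tp(0,0,230),velocity=150);rep("off")
shot("wrist","p5a")
bot.move_ptp(tp(-190,0,240),down(TY));bot.move_gripper(0,force=20)
def c(th,r=36,dn=0): return tp(-97+r*np.cos(th)-12.5*np.sin(th)-9.5,0,141+r*np.sin(th)+12.5*np.cos(th)+dn)
s=c(2.2);s0=tp(-180,0,s[2]);bot.line_to(s0,velocity=200)
for th in [2.2,2.0,1.8,1.6,1.4,1.2,1.0,.8,.6,.4,.25,.12,0]:
    bot.line_to(c(th),velocity=60);rep(th)
    if np.linalg.norm(bot.read_state()['contact_force'])>30: print("STOP");break
else:
    bot.line_to(c(0,dn=-1),velocity=30);rep("press")
    p=c(0,dn=100);bot.line_to(p,velocity=150)
    bot.line_to(tp(-30,0,300),velocity=250);a,i=shot("wrist","p5");b,j=shot("scene","p5s")
    cv2.imwrite("pics/m5.png",np.hstack([i[:,80:480],cv2.resize(j[180:285,240:340],(400,420),interpolation=cv2.INTER_CUBIC)]))
```

```text
off t40.1 w45.2 ff0.0 [ 0.1  1.7 -0.1] [636.9   6.  229.1]
2.2 t43.2 w0.5 ff0.0 [-0.2 -0.8 -0.1] [499.4   7.7 162.5]
2.0 t43.5 w0.3 ff0.0 [ 0.2 -0.2 -0.7] [505.1   7.9 169.1]
1.8 t43.8 w0.3 ff0.0 [ 0.1 -0.2 -0.1] [511.1   7.7 173.5]
1.6 t44.0 w0.3 ff0.0 [-0.9 -1.  -0.4] [517.9   7.6 176.7]
1.4 t44.3 w0.8 ff0.0 [-0.2 -0.4 -0.1] [525.2   7.5 178.6]
1.2 t44.6 w0.1 ff0.0 [-0.7 -0.2 -0.1] [532.8   7.4 179. ]
1.0 t44.9 w0.7 ff0.0 [ 0.4  1.  -0.3] [540.3   7.3 177.9]
0.8 t45.1 w0.4 ff0.0 [-0.4 -0.1 -0.6] [547.4   7.2 175.3]
0.6 t45.4 w0.5 ff0.0 [ 0.3 -0.6 -0.2] [553.9   7.1 171.3]
0.4 t45.7 w0.3 ff0.0 [-0.6 -0.5  0.2] [559.4   7.  166.1]
0.25 t45.9 w0.6 ff0.0 [-0.3 -0.6 -0.8] [562.8   6.9 161.6]
0.12 t46.2 w0.7 ff0.0 [ 0.2 -0.2 -0.6] [565.2   6.9 157.4]
0 t46.4 w0.2 ff1.7 [ 0.2 -0.5  2.9] [567.5   7.  153.8]
press t46.7 w0.8 ff4.7 [-3.1  0.5 10.1] [567.5   6.9 153.6]
```

```bash
ls pics
```

```text
m2.png
m5.png
mAB.png
mL.png
mT.png
p1.png
p1t.png
p2.png
p3.png
p4.png
p4c.png
p5.png
p5a.png
p5s.png
scene0.png
scenec.png
top0.png
topc.png
wA.png
wB.png
wL1.png
wL2.png
wT1.png
wT2.png
```

View pics/m5.png

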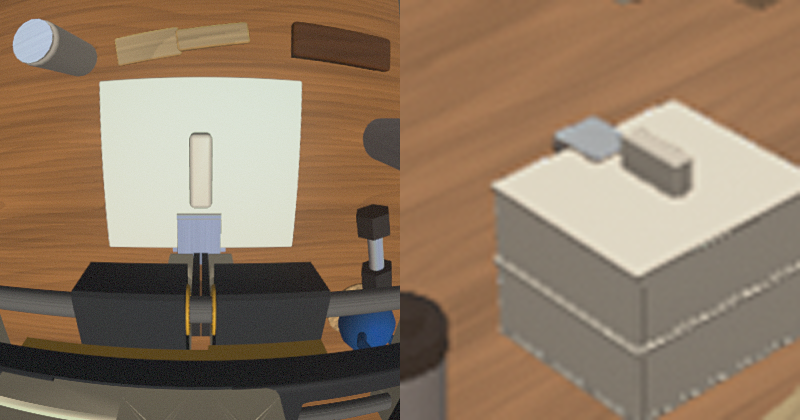

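The picture shows the lid square on the tier (corners (100,82), (301,82), (293,247), (110,247)) and the clip flat over its edge at (199,232). I'll check the lid's centre numerically, then hand in.

Run:
```python
from h import *
st=bot.read_state()
P=np.array([atz(ray("wrist",(u+80,v),st),147)[:2] for u,v in((100,82),(301,82),(293,247),(110,247))])
c=P.mean(0);d=P[0]+P[1]-P[2]-P[3];yaw=np.arctan2(d[1],d[0]);print(c-TC,yaw-TY,st['t'])
if np.abs(c-TC).max()<5 and abs(yaw-TY)<.06: print(bot.close_job())
```

```text
[-1.45872057 -1.92310088] 0.005230767363111373 48.0
the job is handed in; nothing more can be done
None
```

I handed the job in at about 48 s: two weights are in the top tier, the third is still on the table, and the lid measures within 2 mm of centre with the clip down flat; the judge's result was not shown.

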